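# Load a specimen slide under the sprung arm of a viewing stage

## Robot

A 6-joint arm with a two-finger parallel gripper is mounted at the origin on the work surface. World frame = base frame: x ahead of the robot, y to its left, z up, the work surface at z = 0. Lengths are in m, angles in rad, forces in N, time in s.
With the tool pointing down it reaches from about 0.375 to 0.9 m from the base axis. Payload 3.1 kg.
Tool frame: the origin (TCP) lies between the finger pads; the fingertips stand 19 mm ahead of it and the grasp point (between the pads) is the TCP; z points along the fingers, y is the direction in which the jaws open and shut (so a half turn about z gives the same grasp; the last joint's range is limited). The gripper opens to 87 mm and grips with 3 to 60 N. Pads are 19 mm wide; open, the fingers measure 117 mm over their backs; the gripper's body (75 mm by 190 mm) begins 51 mm behind the grasp point.
Start: joints at [-1.448, 0.527, 1.433, -0, 1.181, -0.178], TCP at [0.186, -0.597, 0.242] pointing down, gripper open.
Joint ranges: [-3.08, 3.08], [-0.75, 2.2], [0.22, 2.44], [-1.43, 4.57], [0, 2.65], [-2.85, 2.85]. Speed limits (rad/s): [2.79, 2.79, 3.14, 3.14, 3.14, 3.14].

## Interface

Orientations are given as a unit quaternion [x, y, z, w].
In Python, from rig import robot gives the robot as it stands.
- The arm moves only by the tool apply_moves, never from a script. Its argument "series" is a list of rows, each a list of 7 numbers: the shift along the tool's x, y, z in cm, then the turn, a rotation vector about the tool's x, y, z in degrees, then the opening, from 0 (shut) to 1 (fully open). In form: [[dx, dy, dz, rx, ry, rz, grip], ...]. A call has 1 to 5 rows; each row is the pose to reach, as a shift and turn from the pose commanded when the call began, along the tool's axes at that moment; what a row does not reach only later rows make up. A row lasts 1/12 s, in which the tool goes at most 41.7 mm and 7.16 degrees, less where a joint would pass 70% of its speed; a pose out of reach is approached as far as the arm can. A call with a gripper value outside its range is refused whole. The fingers move at their own pace and stop on an object; "newtons" is the grip in N (left out, the last holds). Time passes only in rows, so rows that repeat a pose let the fingers close. It gives the time, the measured TCP pose, the force and the opening at its end, in the units of the state.
- robot.get_obs(): the state, without advancing time (a new reading comes with each control period).
- robot.camera(name): name is "scene" or "top"; returns the picture (480x640x3 uint8, red, green, blue); there is no depth.
- robot.camera_params(name): a dict with "mtx" (3x3 intrinsics, pixels), "origin" and "rotation" of the camera in the world. Camera axes: x right, y down, z forward; pixel columns grow to the right and rows downward; lengths in m; the calibration is good to about 2 mm. A picture is of the moment at which its call begins. camera_params takes no time and is no camera call.
- robot.hand_in(): hands the job in, once; it reports no verdict.
The state is a dict: "time": time; "q": joint angles; "joint_velocities": joint speeds; "joint_torque": joint torques, N m; "position": TCP position; "tool_rot": TCP orientation; "ft_force": force on the tool from outside, world axes, zero at the start; "moment": the same for the moment, N m; "grip_width": finger opening in m.
Only numpy, scipy, OpenCV 4.12 (cv2) and the standard library are available. Lean on these libraries where they do the work, as an engineer would, in place of code of your own. Each camera call takes 0.05 s, during which the arm holds its last target. There are 200 camera calls.

## Task

Pick up the blue specimen slide by its upright tab and load it flat on the bed of the white viewing stage: use the slide's own long side to draw back the sprung curved arm by its red roller, lower the slide between arm and fixed aluminium edge, and let it come gently back until it bears along the fixed edge. Only let go once it is against the edge, so that the arm cannot snap it across; then leave it flush and level, held by the arm alone. Be gentle with the edge and arm, and do not disturb the bottle, the jar or the small dish.

Things in the scene. Friction and masses are not known exactly. Their poses are not given: they have to be found in the camera images.
- tab (a point): All sizes in mm. Grip point of the slide (loose, 90 to 125 g, starts flat on the counter). The slide is a blue plate 80 (own x) by 54 (own y) by 8 thick, glass inlaid on top, with an upright blue tab at its middle: 10 thick (x), 32 wide (y), its top 41 above the plate's underside. This point lies in the tab, 30 above the underside. A half turn about z makes no difference.
- slide: The same slide; origin at the centre of its underside, axes as for the tab.
- stage: White viewing stage, fixed: block 200 (x) by 110 (y), dark grey bed 30 above the counter, yellow window in the middle. Origin on the counter under the window's middle; x along the fixed edge, y from the edge towards the sprung arm. Two white lips, 4 high, 36 long in y, inner faces at x = -46 and +46: set the 80 long slide centred between them within 4.
- window (a point): Middle of the yellow window, at bed level; axes as the stage. The fixed aluminium edge is a strip on the bed along x, 96 long, 9 wide, 6 high, parallel to the stage. It was locked at an unmeasured setting: the face the slide bears on lies anywhere from y = -35 to -19. A slide fully home has its tab 27 from that face, so find it by touch. Rigid; press it with under 10 N.
- roller (a point): Centre of the red upright roller, 14 in diameter, at the arm's tip, spanning 1.5 to 32.5 above the bed (this point 17 above it). Fixed to the arm: it rubs. Stage coordinates: hinge at x -85, y 34; roller at rest x -2, y 18; with a slide home y 26 to 42, by the edge's setting; at the arm's rigid stop y 47. The steel arm bows out on the +y side, 22 to 29 above the bed.
- clip (a joint): Angle of the sprung arm: 0 at rest, 0.09 to 0.28 with a slide home (by the edge's setting), 0.34 at its stop. The spring pushes the roller back towards the fixed edge: about 1.8 N at rest, 3.3 to 6.2 N with a slide home, 7 N at the stop. Do not press the arm harder than about 18 N.
- bond_bottle: Bystander: red bottle with black cap, 26 diameter, 62 high, origin at the centre of its underside.
- amber_jar: Bystander: amber jar, 44 diameter, 50 high, origin at the centre of its underside.
- dappen: Bystander: small white dish, 52 diameter, 35 high, origin at the centre of its underside.
Not all that is in view belongs to the job. Of the things shaped like the slide, the blue one is meant.

How it is judged:
By the outcome, as a careful person would: the job done as asked, in the order asked, and still so for the second after the job is handed in, with the robot touching nothing.
It also fails if it takes over 48 s, if anything falls off the work surface, if the arm or the gripper's body presses on something with over 40 N, if the wrist force passes 120 N, or if a joint passes its speed limit or range.

## Working session

There is one attempt and no reset: what is moved stays moved. The work goes in short steps, Python scripts to look and compute and a tool call to move; the robot and the scene stay as the last step left them, time stands still between calls to the robot, and variables do not carry over. Pictures are saved under pics/ and viewed, about 8 in all and at most 12, crops included, and the job is handed in when it is done.

Besides the shell and the picture viewer there is one more tool, called after "Request:" as name(argument=value, ...), one argument or row to a line, values as JSON. apply_moves: Moves the arm, as the interface text tells. Its arguments: {"type":"object","properties":{"series":{"type":"array"},"newtons":{"type":"number"}},"required":["series"]}

```bash
mkdir -p pics; ls; python3 - <<'E'
from rig import robot
import cv2
for n in("scene","top"):
    im=robot.camera(n); cv2.imwrite(f"pics/{n}0.png",im[:,:,::-1])
    p=robot.camera_params(n); print(n,p)
print(robot.get_obs())
E
```

```text
pics
scene {'mtx': array([[572.6650337 ,   0.        , 317.93157771],
       [  0.        , 572.6650337 , 233.1932876 ],
       [  0.        ,   0.        ,   1.        ]]), 'origin': array([ 1.15588553, -0.3754591 ,  0.60596646]), 'rotation': array([ 0.80550108,  0.42457685, -0.20140014, -0.36102698])}
top {'mtx': array([[438.93248266,   0.        , 323.83441031],
       [  0.        , 438.93248266, 240.99356882],
       [  0.        ,   0.        ,   1.        ]]), 'origin': array([ 0.45486281, -0.00521417,  0.71683413]), 'rotation': array([-0.68795332,  0.7144774 , -0.09442234,  0.08559611])}
{'time': 0.1, 'q': array([-1.44747903e+00,  5.28350020e-01,  1.43376632e+00,  3.77191885e-05,
        1.18139367e+00, -1.78484731e-01]), 'joint_velocities': array([ 0.0017747 , -0.00320226, -0.00221248, -0.00036545,  0.00065144,
        0.00076233]), 'joint_torque': array([-4.78220918e-04, -4.40984094e+01, -1.77151501e+01,  6.34175702e-02,
        5.33786276e-02, -4.06119375e-05]), 'position': array([ 0.18574594, -0.5961173 ,  0.24068619]), 'tool_rot': array([ 9.88636656e-01,  1.50321802e-01,  4.38747476e-05, -9.57832764e-04]), 'ft_force': array([-0.24189398,  0.30244988, -0.70441192]), 'moment': array([0.01640071, 0.01847768, 0.02299352]), 'grip_width': 0.08675134810059194}
```

View pics/scene0.png

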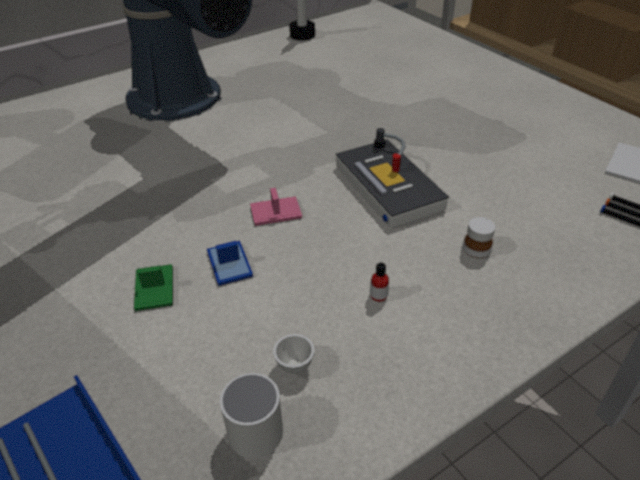

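View pics/top0.png

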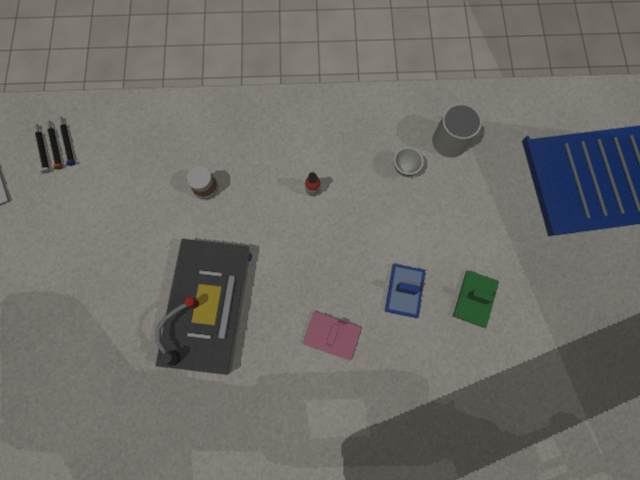

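Top view: blue slide near (405,290), stage centred near (205,305), with red roller at (190,302), edge strip at (226,307), jar (202,183), bottle (313,183) and dish (408,161).

```bash
cat > h.py <<'E'
import numpy as np,cv2
from scipy.spatial.transform import Rotation as R
from rig import robot
def ray(n,uv,z):
    p=robot.camera_params(n); uv=np.atleast_2d(uv).astype(float)
    d=np.c_[uv,np.ones(len(uv))]@np.linalg.inv(p['mtx']).T
    d=R.from_quat(p['rotation']).apply(d); o=p['origin']
    return o+d*((z-o[2])/d[:,2])[:,None]
def proj(n,P):
    p=robot.camera_params(n)
    c=R.from_quat(p['rotation']).inv().apply(np.atleast_2d(P)-p['origin'])@p['mtx'].T
    return c[:,:2]/c[:,2:]
def blob(mask,near,amin=10):
    n,l,s,c=cv2.connectedComponentsWithStats(mask.astype(np.uint8))
    i=min((i for i in range(1,n) if s[i,4]>=amin),key=lambda i:np.hypot(*(c[i]-near)))
    return l==i
def rect(n,mask,z):
    v,u=np.nonzero(mask); P=ray(n,np.c_[u,v],z)[:,:2]
    (c,s,a)=cv2.minAreaRect((P*1000).astype(np.float32)); return np.round(c,1),np.round(s,1),round(a,2)
def img(n):
    im=robot.camera(n); return im,cv2.cvtColor(im,cv2.COLOR_RGB2HSV)
E
python3 - <<'E'
from h import *
im=cv2.imread("pics/top0.png"); H=cv2.cvtColor(im,cv2.COLOR_BGR2HSV); h,s,v=cv2.split(H)
for p in [(405,300),(408,288),(205,305),(226,307),(190,345),(190,302),(210,273)]: print(p,H[p[1],p[0]])
blue=(h>100)&(h<130)&(s>70)
b=blob(blue,(405,290),200);print('slide',b.sum(),rect('top',b,.008))
t=blob(blue&(s>190)&(cv2.erode(b.astype(np.uint8),np.ones((9,9)))>0),(408,288),20);print('tab',t.sum(),rect('top',t,.041))
y=blob((h>15)&(h<35)&(s>120),(205,305),50);print('win',rect('top',y,.03))
st=blob((v<90)&(s<80),(205,305),2000);print('stage',st.sum(),rect('top',st,.03))
e=blob((v>120)&(s<50),(226,307),100);print('edge',e.sum(),rect('top',e,.036))
for q in((210,273),(199,336)):
  l=blob((v>120)&(s<60),q,20);print('lip',l.sum(),rect('top',l,.034))
r=blob(((h<8)|(h>172))&(s>150),(190,302),10);print('roller',r.sum(),rect('top',r,.0625))
for nm,q,z in(('jar',(202,174),.05),('bottle',(313,177),.062),('dish',(408,158),.035)): print(nm,ray('top',q,z))
c=cv2.resize(im[225:385,140:440],None,fx=2.6,fy=2.6,interpolation=cv2.INTER_CUBIC);cv2.imwrite('pics/c1.png',c)
E
```

```text
(405, 300) [107  69 119]
(408, 288) [111 169 101]
(205, 305) [ 25 170 132]
(226, 307) [113   9 119]
(190, 345) [130  13  58]
(190, 302) [  1 194 126]
(210, 273) [ 30   4 132]
slide 846 (array([ 552.6, -146.3]), array([54. , 79.9]), 76.13)Traceback (most recent call last):
  File "<stdin>", line 6, in <module>
  File "h.py", line 15, in blob
    i=min((i for i in range(1,n) if s[i,4]>=amin),key=lambda i:np.hypot(*(c[i]-near)))
ValueError: min() iterable argument is empty
```

```bash
python3 - <<'E'
from h import *
im=cv2.imread("pics/top0.png"); H=cv2.cvtColor(im,cv2.COLOR_BGR2HSV); h,s,v=cv2.split(H)
c=cv2.resize(im[225:385,140:440],None,fx=2.6,fy=2.6,interpolation=cv2.INTER_CUBIC);cv2.imwrite('pics/c1.png',c)
blue=(h>100)&(h<130)&(s>60)
b=blob(blue,(405,290),200);print('slide',b.sum(),rect('top',b,.008))
t=blob((s>140)&(cv2.erode(b.astype(np.uint8),np.ones((9,9)))>0),(408,288),20);print('tab',t.sum(),rect('top',t,.041))
def tr(nm,m,q,z,a):
  try: k=blob(m,q,a);print(nm,k.sum(),rect('top',k,z))
  except Exception as e: print(nm,e)
tr('win',(h>15)&(h<35)&(s>120),(205,305),.03,50)
tr('stage',(v<75)&(s<90),(190,345),.03,1000)
tr('edge',(v>100)&(s<50),(226,307),.036,50)
for q in((210,273),(199,336)): tr('lip',(v>95)&(s<60),q,.034,10)
tr('roller',((h<8)|(h>172))&(s>150),(190,302),.0625,10)
for nm,q,z in(('jar',(200,174),.05),('bottle',(313,177),.062),('dish',(408,158),.035)): print(nm,ray('top',q,z))
print(ray('top',(324,241),0))
E
```

```text
slide 1583 (array([ 552.7, -146.3]), array([54.1, 80.3]), 76.25)
tab 46 (array([ 549.8, -144.5]), array([28.6,  3.7]), 76.38)
win 892 (array([539.7, 169.6]), array([36.4, 60.5]), 81.04)
stage 7691 (array([540.4, 172.4]), array([119.2, 201.5]), 79.95)
edge 328 (array([534.4, 137.1]), array([ 8.2, 94.6]), 81.11)
lip 74 (array([587.5, 164. ]), array([35.2,  5.3]), 80.68)
lip 83 (array([491.9, 179.3]), array([34.2,  5.2]), 81.62)
roller 97 (array([538.5, 183.9]), array([20.9, 12.8]), 57.92)
jar [[0.74903375 0.18050545 0.05      ]]
bottle [[ 0.73213813 -0.00358237  0.062     ]]
dish [[ 0.77237076 -0.16521625  0.035     ]]
[[ 0.6417185  -0.01820176  0.        ]]
```

View pics/c1.png

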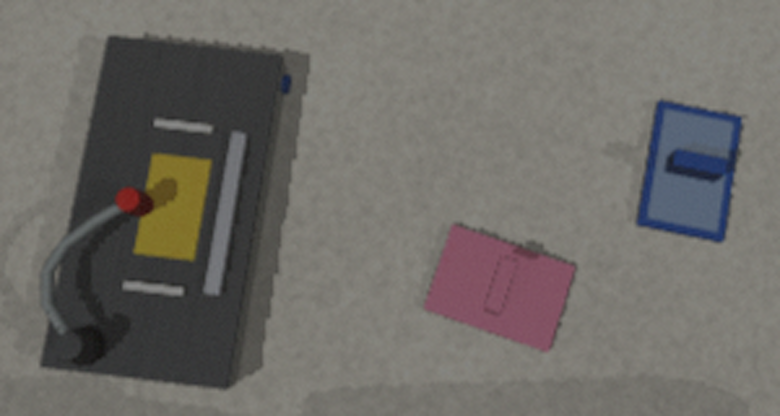

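Crop: slide tab near (700,163) of the crop, stage with hinge at low x and edge on the right. Edge face estimate is stage y about -28. The window centre is (540,170) mm, and stage x points at -9°.

```bash
cat >> h.py <<'E'
def go(target,yaw):
    "tool-frame shift (cm) and rz (deg) from measured pose; yaw = wanted direction of tool y, deg"
    o=robot.get_obs(); r=R.from_quat(o['tool_rot']); M=r.as_matrix()
    d=r.inv().apply(np.array(target)-o['position'])*100
    a=np.radians(yaw); w=R.from_matrix(np.c_[[-np.sin(a),np.cos(a),0],[np.cos(a),np.sin(a),0],[0,0,-1]])
    print('t',round(o['time'],2),'pos',np.round(o['position']*1000,1),'yaw',round(np.degrees(np.arctan2(M[1,1],M[0,1])),2),
      'F',np.round(o['ft_force'],1),'grip',round(o['grip_width']*1000,1))
    print('shift',np.round(d,2),'rotvec',np.round((r.inv()*w).as_rotvec(degrees=True),2))
E
python3 -c "
from h import *
go((.5527,-.1463,.1),-13.75)"
```

```text
t 0.1 pos [ 185.7 -596.1  240.7] yaw -72.71 F [-0.2  0.3 -0.7] grip 86.8
shift [ 48.4  -32.02  14.15] rotvec [ -0.09  -0.07 -58.96]
```

Request:
apply_moves(
  series=[
    [3.2,-2.1,0.4,0,0,-4,0.6],
    [6.4,-4.2,0.8,0,0,-8,0.6],
    [9.6,-6.3,1.2,0,0,-12,0.6],
    [12.8,-8.4,1.6,0,0,-16,0.6],
    [16,-10.5,2,0,0,-20,0.6],
  ],
)

```text
time: 0.52
position: [0.3079, -0.4472, 0.221]
tool_rot: [0.947, 0.321, 0.0, -0.0]
ft_force: [1.1, 0.6, 0.5]
grip_width: 0.0612
```

```bash
python3 -c "
from h import *
go((.5527,-.1463,.1),-13.75)"
```

```text
t 0.52 pos [ 307.9 -447.2  221. ] yaw -52.56 F [1.1 0.6 0.5] grip 61.2
shift [37.72 -9.   12.12] rotvec [ -0.04  -0.04 -38.81]
```

Request:
apply_moves(
  series=[
    [3.8,-0.9,1.2,0,0,-4,0.6],
    [7.6,-1.8,2.4,0,0,-8,0.6],
    [11.4,-2.7,3.6,0,0,-12,0.6],
    [15.2,-3.6,4.8,0,0,-16,0.6],
    [19,-4.5,6,0,0,-20,0.6],
  ],
)

```text
time: 0.93
position: [0.432, -0.2963, 0.1609]
tool_rot: [0.877, 0.481, -0.0, -0.0]
ft_force: [0.4, -1.0, -0.2]
grip_width: 0.0524
```

```bash
python3 -c "
from h import *
go((.5527,-.1463,.1),-13.75)"
```

```text
t 0.93 pos [ 432.  -296.3  160.9] yaw -32.53 F [ 0.4 -1.  -0.2] grip 52.4
shift [19.13  2.12  6.09] rotvec [-2.000e-02 -1.000e-02 -1.878e+01]
```

Request:
apply_moves(
  series=[
    [3.8,0.4,1.2,0,0,-3.8,0.5],
    [7.6,0.8,2.4,0,0,-7.6,0.5],
    [11.4,1.2,3.6,0,0,-11.4,0.5],
    [15.2,1.6,4.8,0,0,-15.1,0.5],
    [19.1,2.1,6.1,0,0,-18.8,0.5],
  ],
)

```text
time: 1.35
position: [0.5527, -0.1469, 0.0997]
tool_rot: [0.787, 0.618, -0.0, -0.0]
ft_force: [0.3, 0.0, -0.2]
grip_width: 0.0441
```

```bash
python3 -c "
from h import *
go((.5527,-.1463,.03),-13.75)
im=robot.camera('scene'); cv2.imwrite('pics/s1.png',cv2.resize(im[170:350,100:400,::-1],None,fx=2.5,fy=2.5))
im=robot.camera('top'); cv2.imwrite('pics/t1.png',im[...,::-1])
"
```

```text
t 1.35 pos [ 552.7 -146.9   99.7] yaw -13.73 F [ 0.3  0.  -0.2] grip 44.1
shift [ 0.06 -0.01  6.97] rotvec [-0.04 -0.    0.02]
```

View pics/s1.png

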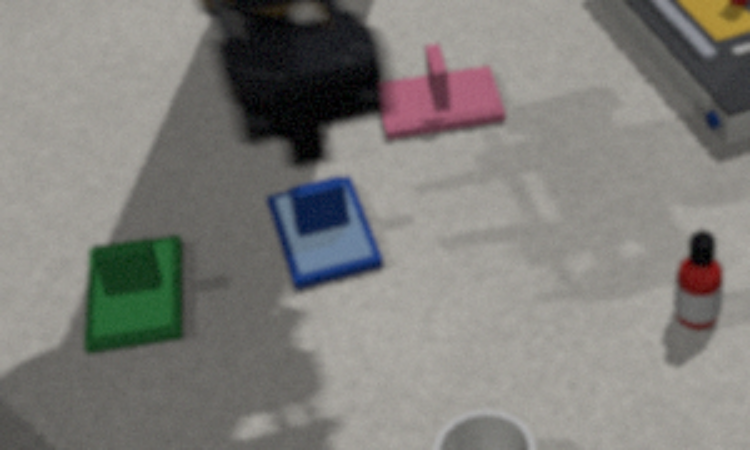

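The open fingers stand above the tab (320,210), and the view is clear around it. I'll descend and grip.

Request:
apply_moves(
  series=[
    [0,0,2.5,0,0,0,0.5],
    [0,0,4.5,0,0,0,0.5],
    [0,0,6,0,0,0,0.5],
    [0.05,0,6.9,0,0,0,0.5],
    [0.05,0,6.9,0,0,0,0.3],
  ],
  newtons=25,
)

```text
time: 1.87
position: [0.5507, -0.148, 0.0297]
tool_rot: [0.788, 0.616, -0.001, -0.002]
ft_force: [1.3, 0.3, -0.1]
grip_width: 0.041
```

Request:
apply_moves(
  series=[
    [0,0,0,0,0,0,0],
    [0,0,0,0,0,0,0],
    [0,0,0,0,0,0,0],
    [0,0,0,0,0,0,0],
    [0,0,0,0,0,0,0],
  ],
  newtons=25,
)

```text
time: 2.28
position: [0.5527, -0.1484, 0.0324]
tool_rot: [0.788, 0.616, 0.0, 0.001]
ft_force: [-0.3, 0.6, 0.4]
grip_width: 0.0114
```

Request:
apply_moves(
  series=[
    [0,0,0,0,0,0,0],
    [0,0,0,0,0,0,0],
    [0,0,0,0,0,0,0],
    [0,0,0,0,0,0,0],
    [0,0,0,0,0,0,0],
  ],
  newtons=25,
)

```text
time: 2.7
position: [0.5527, -0.1484, 0.0323]
tool_rot: [0.787, 0.616, 0.0, 0.001]
ft_force: [-0.1, -0.8, 4.9]
grip_width: 0.0099
```

Request:
apply_moves(
  series=[
    [0,0,-1,0,0,0,0],
    [0,0,-3,0,0,0,0],
    [0,0,-6,0,0,0,0],
    [0,0,-9,0,0,0,0],
    [0,0,-10,0,0,0,0],
  ],
  newtons=35,
)

```text
time: 3.12
position: [0.554, -0.1488, 0.1354]
tool_rot: [0.787, 0.616, 0.001, 0.003]
ft_force: [-0.1, -0.3, 0.8]
grip_width: 0.0099
```

```bash
cat >> h.py <<'E'
O=np.array([.5397,.1696,0]); TH=-9.0
ex=np.array([np.cos(np.radians(TH)),np.sin(np.radians(TH)),0]); ey=np.array([-ex[1],ex[0],0])
def stage(x,y,z): return O+ex*x/1000+ey*y/1000+np.array([0,0,z/1000])
def where():
    o=robot.get_obs(); d=(o['position']-O)*1000; f=o['ft_force']
    print('stage xyz',np.round([d@ex,d@ey,d[2]],1),'F stage',np.round([f@ex,f@ey,f[2]],1),'grip',round(o['grip_width']*1000,1),'m',np.round(o['moment'],2))
E
python3 -c "
from h import *
im=robot.camera('scene'); cv2.imwrite('pics/s2.png',cv2.resize(im[130:310,100:400,::-1],None,fx=2.5,fy=2.5))
where(); go(stage(0,-22,110),-9)
"
```

```text
stage xyz [  64.5 -312.4  135.9] F stage [ 0.8 -0.1 -0.7] grip 9.9 m [-0.06 -0.1   0.01]
t 3.17 pos [ 554.5 -149.   135.9] yaw -13.9 F [ 0.7 -0.2 -0.7] grip 9.9
shift [28.39 -8.92  2.48] rotvec [ 0.44  0.11 -4.9 ]
```

View pics/s2.png

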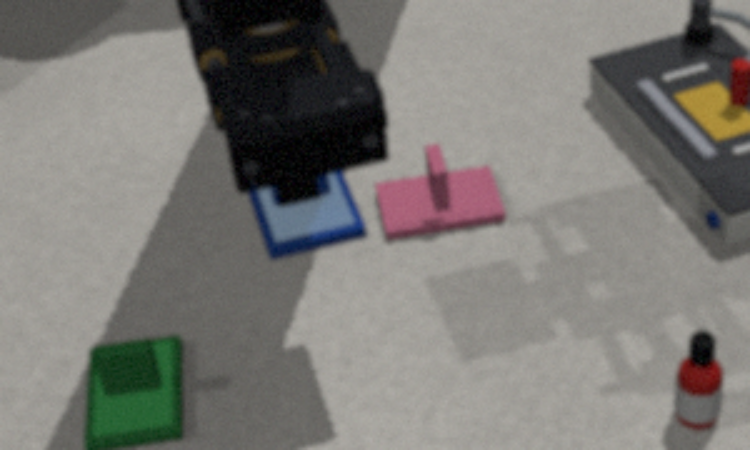

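The slide is held (290,210 in the crop) and level. I'll carry it to the stage.

Request:
apply_moves(
  series=[
    [2,-0.6,0,0,0,0,0],
    [5,-1.6,0.2,0,0,-1,0],
    [8.5,-2.7,0.5,0,0,-2,0],
    [12,-3.8,0.8,0,0,-3,0],
    [15.5,-4.9,1,0,0,-4,0],
  ],
)

```text
time: 3.58
position: [0.5405, 0.0155, 0.1201]
tool_rot: [0.766, 0.643, -0.001, -0.001]
ft_force: [1.2, 0.3, -0.6]
grip_width: 0.0096
```

Request:
apply_moves(
  series=[
    [3.5,-1.05,0.3,0,0,-0.5,0],
    [7,-2.1,0.6,0,0,-0.9,0],
    [10,-3,0.9,0,0,-0.9,0],
    [12,-3.5,1.1,0,0,-0.9,0],
    [12.6,-3.6,1.2,0,0,-0.9,0],
  ],
)

```text
time: 4.0
position: [0.5258, 0.1476, 0.108]
tool_rot: [0.759, 0.651, -0.001, -0.001]
ft_force: [0.8, -0.2, -1.5]
grip_width: 0.0099
```

```bash
python3 -c "
from h import *
im=robot.camera('top'); cv2.imwrite('pics/t2.png',cv2.resize(im[220:400,100:400,::-1],None,fx=2.5,fy=2.5))
im=robot.camera('scene'); cv2.imwrite('pics/s3.png',cv2.resize(im[80:260,260:520,::-1],None,fx=3,fy=3))
where(); go(stage(0,-22,90),-9)
"
```

```text
stage xyz [ -8.7 -25.9 108.4] F stage [ 0.3  0.3 -1.2] grip 9.7 m [-0.01 -0.08  0.03]
t 4.1 pos [527.1 145.4 108.4] yaw -8.84 F [ 0.4  0.2 -1.2] grip 9.7
shift [0.38 0.87 1.84] rotvec [-0.12  0.04  0.16]
```

View pics/s3.png

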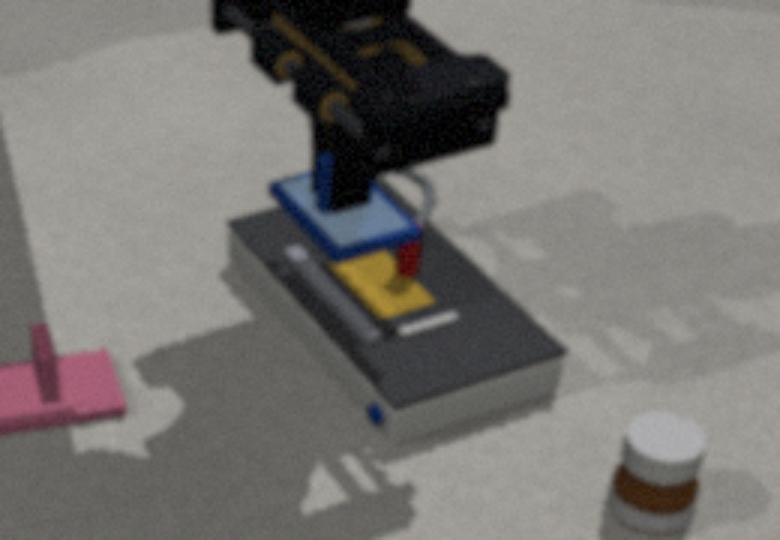

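Slide is held level above the stage, roller (408,258) and edge strip (330,295) clear below it. I'll check the slide's offset from the TCP using its visible corners.

```bash
python3 - <<'E'
from h import *
im=cv2.resize(cv2.imread('pics/s3.png'),None,fx=1/3,fy=1/3,interpolation=cv2.INTER_AREA); h,s,v=cv2.split(cv2.cvtColor(im,cv2.COLOR_BGR2HSV))
m=blob((h>98)&(h<130)&(s>55)&(v>50),(115,72),200)
V,U=np.nonzero(m); 
P=ray('scene',np.c_[U+260,V+80],.082)-O
x=P@ex*1000;y=P@ey*1000
print(m.sum(),'x',np.percentile(x,[0,1,99,100]),'y',np.percentile(y,[0,1,99,100]))
hull=cv2.approxPolyDP(cv2.convexHull(np.c_[U,V]),1.5,True)[:,0]
Q=ray('scene',hull+[260,80],.082)-O; print(np.c_[hull,np.round(Q@ex*1000,1),np.round(Q@ey*1000,1)])
im=cv2.cvtColor(cv2.imread('pics/t2.png'),cv2.COLOR_BGR2HSV);h,s,v=cv2.split(im)
m=(h>98)&(h<130)&(s>60)&(v>50);V,U=np.nonzero(m);Q=ray('top',np.c_[U/2.5+100,V/2.5+220],.084)-O
print(m.sum(),np.percentile(Q@ex*1000,[0,1,99,100]),np.percentile(Q@ey*1000,[0,1,99,100]))
E
```

```text
853 x [-60.11519432 -55.35960607  37.71575828  40.26036916] y [-55.72320057 -54.69488093   5.76616026   6.37092924]
[[140.   78.   36.8   0.8]
 [131.   82.   40.3 -18.2]
 [110.   86.   35.1 -53.9]
 [ 94.   70.  -17.6 -55.1]
 [ 90.   62.  -42.5 -49.7]
 [109.   51.  -59.3  -3.8]
 [125.   60.  -21.5   6.4]
 [137.   72.   19.4   5.5]]
16590 [-142.48802885 -114.36510212   85.46217517  104.67487477] [-68.12064572 -51.12257732 154.07220007 163.85887985]
```

Request:
apply_moves(
  series=[
    [0.2,0.4,0.5,0,0,0,0],
    [0.4,0.87,1,0,0,0,0],
    [0.4,0.87,1.5,0,0,0,0],
    [0.4,0.87,1.8,0,0,0,0],
    [0.4,0.87,1.8,0,0,0,0],
  ],
)

```text
time: 4.52
position: [0.5369, 0.146, 0.0905]
tool_rot: [0.761, 0.649, -0.001, -0.001]
ft_force: [-0.1, 0.2, -1.0]
grip_width: 0.0099
```

```bash
python3 -c "
from h import *
where(); go(stage(0,-22,71.5),-9)
"
```

```text
stage xyz [  1.  -23.8  90.5] F stage [-0.1  0.2 -1. ] grip 9.9 m [-0.13 -0.1   0.02]
t 4.52 pos [536.9 146.   90.5] yaw -9.1 F [-0.1  0.2 -1. ] grip 9.9
shift [ 0.18 -0.09  1.9 ] rotvec [-0.12  0.03 -0.1 ]
```

Request:
apply_moves(
  series=[
    [0.1,0,0.5,0,0,0,0],
    [0.15,0,1,0,0,0,0],
    [0.15,-0.05,1.5,0,0,0,0],
    [0.15,-0.05,1.9,0,0,0,0],
    [0.15,-0.05,1.9,0,0,0,0],
  ],
)

```text
time: 4.93
position: [0.5363, 0.1485, 0.0715]
tool_rot: [0.76, 0.649, -0.001, -0.001]
ft_force: [-1.6, 0.6, -1.7]
grip_width: 0.0097
```

```bash
python3 -c "
from h import *
im=robot.camera('scene'); cv2.imwrite('pics/s4.png',cv2.resize(im[80:260,260:520,::-1],None,fx=3,fy=3))
where(); go(stage(0,0,71.5),-9)
"
```

```text
stage xyz [  0.2 -21.3  72. ] F stage [-0.3 -0.2 -1. ] grip 9.5 m [-0.01 -0.1   0.  ]
t 4.98 pos [536.6 148.6  72. ] yaw -9.0 F [-0.3 -0.1 -1. ] grip 9.5
shift [ 2.13 -0.02  0.05] rotvec [-0.07  0.02  0.  ]
```

View pics/s4.png

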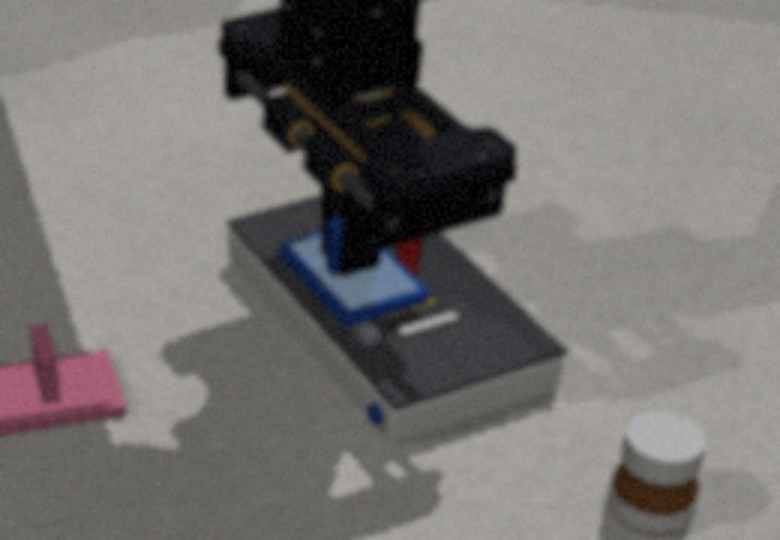

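The slide sits just above the edge, with the roller (410,255) beyond its far long side. I'll push the roller back slowly.

Request:
apply_moves(
  series=[
    [0.25,0,0,0,0,0,0],
    [0.5,0,0,0,0,0,0],
    [0.75,0,0,0,0,0,0],
    [1.0,0,0,0,0,0,0],
    [1.25,0,0,0,0,0,0],
  ],
)

```text
time: 5.4
position: [0.5403, 0.1607, 0.0729]
tool_rot: [0.76, 0.65, 0.001, 0.001]
ft_force: [1.8, -5.6, -0.5]
grip_width: 0.0098
```

```bash
python3 -c "
from h import *
where(); go(stage(0,4,71.5),-9)
"
```

```text
stage xyz [ 2.  -8.7 72.9] F stage [ 2.7 -5.2 -0.5] grip 9.8 m [-0.85 -0.46 -0.1 ]
t 5.4 pos [540.3 160.7  72.9] yaw -8.99 F [ 1.8 -5.6 -0.5] grip 9.8
shift [ 1.27 -0.2   0.14] rotvec [0.14 0.02 0.01]
```

Request:
apply_moves(
  series=[
    [0.25,0,0,0,0,0,0],
    [0.5,-0.05,0,0,0,0,0],
    [0.75,-0.1,0,0,0,0,0],
    [1.0,-0.15,0,0,0,0,0],
    [1.25,-0.15,0,0,0,0,0],
  ],
)

```text
time: 5.82
position: [0.5408, 0.1729, 0.073]
tool_rot: [0.76, 0.65, 0.001, 0.001]
ft_force: [2.6, -5.2, -1.1]
grip_width: 0.0098
```

```bash
python3 -c "
from h import *
im=robot.camera('scene'); cv2.imwrite('pics/s5.png',cv2.resize(im[80:260,260:520,::-1],None,fx=3,fy=3))
where(); go(stage(0,4,71.5),-9)
"
```

```text
stage xyz [ 0.6  3.8 73. ] F stage [ 4.4 -4.9 -1. ] grip 10.2 m [-1.21 -0.57 -0.11]
t 5.87 pos [540.9 173.3  73. ] yaw -8.96 F [ 3.6 -5.5 -1. ] grip 10.2
shift [ 0.02 -0.06  0.15] rotvec [0.17 0.03 0.04]
```

View pics/s5.png

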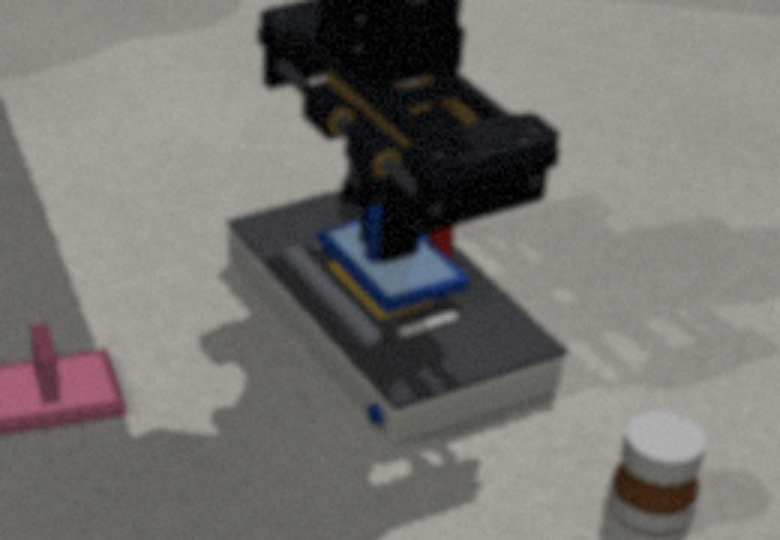

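The slide has cleared the strip: there is a yellow gap at (355,290), and the roller is pushed back at (443,240). I'll lower it.

Request:
apply_moves(
  series=[
    [0,0,0.2,0,0,0,0],
    [0,-0.05,0.4,0,0,0,0],
    [0,-0.05,0.6,0,0,0,0],
    [0,-0.05,0.8,0,0,0,0],
    [0,-0.05,0.8,0,0,0,0],
  ],
)

```text
time: 6.28
position: [0.5388, 0.1729, 0.0647]
tool_rot: [0.76, 0.65, -0.001, 0.0]
ft_force: [1.1, -5.3, -0.7]
grip_width: 0.0097
```

```bash
python3 -c "
from h import *
where(); go(stage(0,4,62),-9)
"
```

```text
stage xyz [-1.4  3.1 64.7] F stage [ 1.9 -5.  -0.7] grip 9.7 m [-1.17 -0.2  -0.08]
t 6.28 pos [538.8 172.9  64.7] yaw -8.97 F [ 1.1 -5.3 -0.7] grip 9.7
shift [0.09 0.14 0.27] rotvec [-0.04  0.08  0.03]
```

Request:
apply_moves(
  series=[
    [0.05,0.1,0.1,0,0,0,0],
    [0.05,0.1,0.2,0,0,0,0],
    [0.05,0.1,0.25,0,0,0,0],
    [0.05,0.1,0.25,0,0,0,0],
  ],
)

```text
time: 6.62
position: [0.539, 0.1733, 0.0625]
tool_rot: [0.76, 0.65, -0.001, -0.0]
ft_force: [-1.2, -5.7, 2.5]
grip_width: 0.0098
```

```bash
python3 -c "
from h import *
where(); go(stage(0,4,62),-9)
"
```

```text
stage xyz [-1.3  3.6 62.5] F stage [-0.3 -5.8  2.5] grip 9.8 m [-1.04  0.01 -0.04]
t 6.62 pos [539.  173.3  62.5] yaw -8.96 F [-1.2 -5.7  2.5] grip 9.8
shift [0.04 0.13 0.04] rotvec [-0.14  0.1   0.04]
```

Request:
apply_moves(
  series=[
    [0,0.05,0.05,0,0,0,0],
    [0,0.1,0.05,0,0,0,0],
    [0,0.1,0.05,0,0,0,0],
  ],
)

```text
time: 6.87
position: [0.539, 0.1733, 0.0624]
tool_rot: [0.76, 0.65, -0.002, -0.001]
ft_force: [-4.3, -5.2, 7.4]
grip_width: 0.01
```

```bash
python3 -c "
from h import *
where(); go(stage(0,0,62),-9)
im=robot.camera('scene'); cv2.imwrite('pics/s6.png',cv2.resize(im[80:260,260:520,::-1],None,fx=3,fy=3))
"
```

```text
stage xyz [-1.2  3.5 62.4] F stage [-3.4 -5.8  7.4] grip 10.0 m [-0.92  0.38  0.02]
t 6.87 pos [539.  173.3  62.4] yaw -8.96 F [-4.3 -5.2  7.4] grip 10.0
shift [-0.35  0.12  0.04] rotvec [-0.24  0.11  0.04]
```

View pics/s6.png

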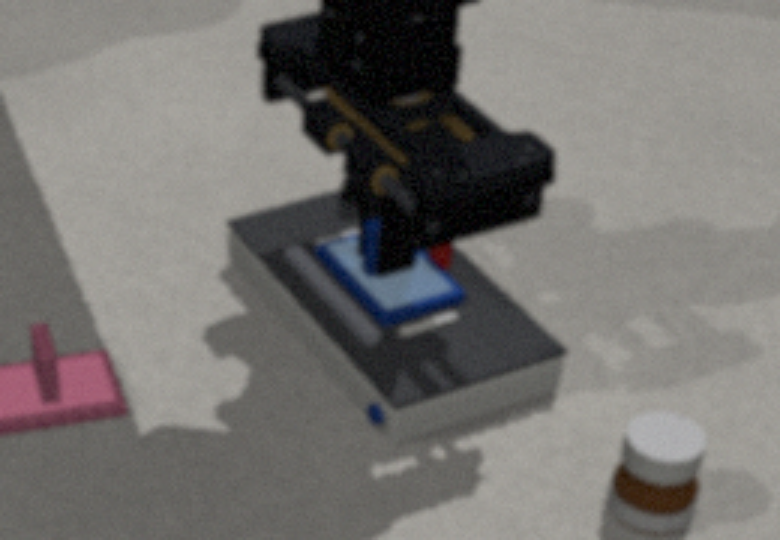

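Slide is flat on the bed between the strip and the roller. I'll ease the press and let it come back towards the edge in small steps.

Request:
apply_moves(
  series=[
    [-0.05,0.0,-0.03,0,0,0,0],
    [-0.1,0.0,-0.03,0,0,0,0],
    [-0.15,0.0,-0.03,0,0,0,0],
    [-0.2,0.0,-0.03,0,0,0,0],
    [-0.2,0,-0.03,0,0,0,0],
  ],
)

```text
time: 7.33
position: [0.539, 0.1721, 0.0624]
tool_rot: [0.76, 0.65, -0.001, -0.001]
ft_force: [-3.9, -2.5, 5.9]
grip_width: 0.0094
```

```bash
python3 -c "
from h import *
where(); go(stage(0,0,62),-9)
"
```

```text
stage xyz [-1.1  2.4 62.4] F stage [-3.4 -3.   5.9] grip 9.4 m [-0.46  0.41  0.18]
t 7.33 pos [539.  172.1  62.4] yaw -8.96 F [-3.9 -2.5  5.9] grip 9.4
shift [-0.24  0.11  0.04] rotvec [-0.19  0.03  0.04]
```

Request:
apply_moves(
  series=[
    [0,-0.03,-0.04,0,0,0,0],
    [-0.05,-0.03,-0.04,0,0,0,0],
    [-0.1,-0.03,-0.04,0,0,0,0],
    [-0.15,-0.03,-0.04,0,0,0,0],
    [-0.15,-0.03,-0.04,0,0,0,0],
  ],
)

```text
time: 7.75
position: [0.5389, 0.1707, 0.0624]
tool_rot: [0.76, 0.65, -0.001, -0.001]
ft_force: [-4.6, -1.3, 5.4]
grip_width: 0.0097
```

```bash
python3 -c "
from h import *
where(); go(stage(0,0,62),-9)
"
```

```text
stage xyz [-1.   0.9 62.4] F stage [-4.3 -2.   5.4] grip 9.7 m [-0.28  0.53  0.15]
t 7.75 pos [538.9 170.7  62.4] yaw -8.99 F [-4.6 -1.3  5.4] grip 9.7
shift [-0.09  0.1   0.04] rotvec [-0.16  0.01  0.01]
```

Request:
apply_moves(
  series=[
    [-0.03,-0.05,-0.04,0,0,0,0],
    [-0.06,-0.05,-0.04,0,0,0,0],
    [-0.1,-0.05,-0.04,0,0,0,0],
    [-0.13,-0.05,-0.04,0,0,0,0],
    [-0.13,-0.05,-0.04,0,0,0,0],
  ],
)

```text
time: 8.17
position: [0.5387, 0.1691, 0.0624]
tool_rot: [0.76, 0.649, -0.001, -0.001]
ft_force: [-3.4, -2.5, 2.6]
grip_width: 0.0093
```

```bash
python3 -c "
from h import *
where(); go(stage(0,0,62),-9)
"
```

```text
stage xyz [-0.9 -0.7 62.4] F stage [-3.  -3.   2.6] grip 9.3 m [-0.42  0.65  0.18]
t 8.17 pos [538.7 169.1  62.4] yaw -9.01 F [-3.4 -2.5  2.6] grip 9.3
shift [0.07 0.09 0.04] rotvec [-0.12  0.02 -0.01]
```

Request:
apply_moves(
  series=[
    [-0.03,0,0,0,0,0,0],
    [-0.06,0,0,0,0,0,0],
    [-0.08,0,0,0,0,0,0],
    [-0.08,0,0,0,0,0,0],
  ],
)

```text
time: 8.5
position: [0.5389, 0.1682, 0.0624]
tool_rot: [0.76, 0.649, -0.001, -0.0]
ft_force: [-4.2, -2.9, 2.0]
grip_width: 0.0096
```

```bash
python3 -c "
from h import *
where()
"
```

```text
stage xyz [-0.6 -1.5 62.4] F stage [-3.7 -3.5  2. ] grip 9.6 m [-0.51  0.61  0.12]
```

Request:
apply_moves(
  series=[
    [-0.03,0,0,0,0,0,0],
    [-0.05,0,0,0,0,0,0],
    [-0.05,0,0,0,0,0,0],
  ],
)

```text
time: 8.75
position: [0.539, 0.1677, 0.0624]
tool_rot: [0.76, 0.649, -0.0, -0.0]
ft_force: [-4.6, -3.6, 0.9]
grip_width: 0.0096
```

```bash
python3 -c "
from h import *
where()
"
```

```text
stage xyz [-0.4 -2.  62.4] F stage [-3.9 -4.3  0.9] grip 9.6 m [-0.54  0.55  0.16]
```

Request:
apply_moves(
  series=[
    [-0.03,0,0,0,0,0,0],
    [-0.06,0,0,0,0,0,0],
    [-0.08,0,0,0,0,0,0],
    [-0.08,0,0,0,0,0,0],
  ],
)

```text
time: 9.08
position: [0.5392, 0.1668, 0.0624]
tool_rot: [0.76, 0.649, -0.0, -0.0]
ft_force: [-3.0, -3.8, -0.6]
grip_width: 0.0098
```

```bash
python3 -c "
from h import *
where()
im=robot.camera('scene'); cv2.imwrite('pics/s7.png',cv2.resize(im[120:210,330:460,::-1],None,fx=6,fy=6,interpolation=cv2.INTER_CUBIC))
"
```

```text
stage xyz [-0.1 -2.8 62.4] F stage [-2.3 -4.2 -0.6] grip 9.8 m [-0.71  0.61  0.13]
```

View pics/s7.png

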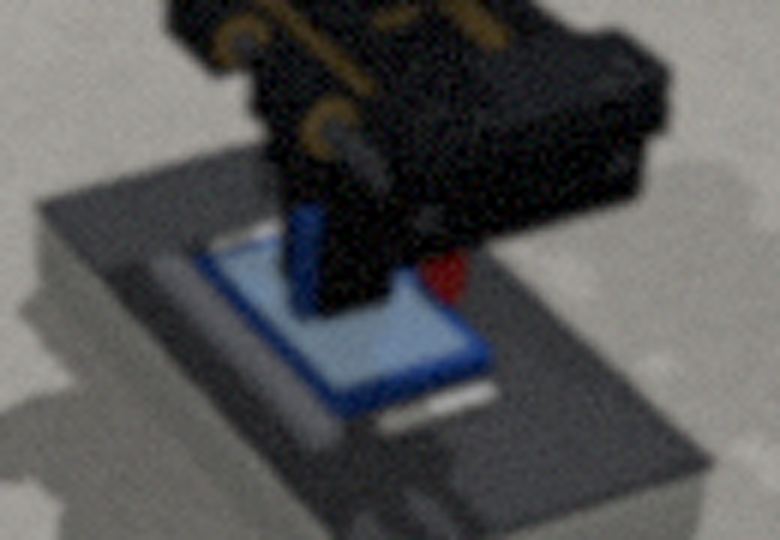

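Slide lies between both lips, nearly at the strip, with no touch yet. Continuing.

Request:
apply_moves(
  series=[
    [-0.03,0,0.03,0,0,0,0],
    [-0.06,0,0.03,0,0,0,0],
    [-0.08,0,0.03,0,0,0,0],
    [-0.08,0,0.03,0,0,0,0],
  ],
)

```text
time: 9.47
position: [0.5393, 0.1662, 0.0624]
tool_rot: [0.76, 0.649, 0.0, 0.0]
ft_force: [-2.4, -2.8, 1.0]
grip_width: 0.0098
```

```bash
python3 -c "
from h import *
where()
"
```

```text
stage xyz [ 0.1 -3.4 62.4] F stage [-2.  -3.1  1. ] grip 9.8 m [-0.55  0.53  0.14]
```

Request:
apply_moves(
  series=[
    [-0.03,0,0,0,0,0,0],
    [-0.05,0,0,0,0,0,0],
    [-0.05,0,0,0,0,0,0],
  ],
)

```text
time: 9.72
position: [0.5393, 0.1659, 0.0624]
tool_rot: [0.76, 0.649, 0.0, 0.0]
ft_force: [-3.8, -2.0, -0.1]
grip_width: 0.0096
```

```bash
python3 -c "
from h import *
where()
"
```

```text
stage xyz [ 0.1 -3.7 62.4] F stage [-3.4 -2.6 -0.1] grip 9.6 m [-0.44  0.51  0.14]
```

Request:
apply_moves(
  series=[
    [-0.02,0,0,0,0,0,0],
    [-0.04,0,0,0,0,0,0],
    [-0.04,0,0,0,0,0,0],
  ],
)

```text
time: 9.97
position: [0.5393, 0.1659, 0.0624]
tool_rot: [0.761, 0.649, 0.001, -0.0]
ft_force: [-2.4, 0.4, -0.3]
grip_width: 0.01
```

```bash
python3 -c "
from h import *
where()
"
```

```text
stage xyz [ 0.1 -3.7 62.4] F stage [-2.4  0.  -0.3] grip 10.0 m [0.05 0.44 0.12]
```

Request:
apply_moves(
  series=[
    [-0.02,0,0,0,0,0,0],
    [-0.04,0,0,0,0,0,0],
    [-0.04,0,0,0,0,0,0],
  ],
)

```text
time: 10.22
position: [0.5393, 0.1658, 0.0624]
tool_rot: [0.761, 0.649, 0.001, -0.0]
ft_force: [-1.5, 3.8, -0.8]
grip_width: 0.0099
```

```bash
python3 -c "
from h import *
where(); go(stage(0,-4,62),-9)
"
```

```text
stage xyz [ 0.2 -3.8 62.4] F stage [-2.1  3.5 -0.8] grip 9.9 m [0.67 0.39 0.15]
t 10.22 pos [539.3 165.8  62.4] yaw -9.04 F [-1.5  3.8 -0.8] grip 9.9
shift [-0.02 -0.02  0.04] rotvec [ 0.04 -0.08 -0.04]
```

Contact: position stopped at y = -3.75 while force rose. I'll back off the push, seat it lightly, then open gently.

Request:
apply_moves(
  series=[
    [0.02,0,0.02,0,0,0,0],
    [0.03,-0.02,0.04,0,0,0,0],
    [0.03,-0.02,0.04,0,0,0,0],
  ],
  newtons=15,
)

```text
time: 10.47
position: [0.5392, 0.1658, 0.0624]
tool_rot: [0.761, 0.649, 0.001, 0.0]
ft_force: [-2.7, 4.8, 3.3]
grip_width: 0.0103
```

```bash
python3 -c "
from h import *
where()
"
```

```text
stage xyz [ 0.1 -3.8 62.4] F stage [-3.4  4.3  3.3] grip 10.3 m [0.79 0.41 0.08]
```

Request:
apply_moves(
  series=[
    [0,0,0,0,0,0,0],
    [0,0,0,0,0,0,0],
    [0,0,0,0,0,0,0],
  ],
  newtons=5,
)

```text
time: 10.72
position: [0.5392, 0.1658, 0.0624]
tool_rot: [0.761, 0.649, 0.001, 0.0]
ft_force: [-2.5, 3.9, 3.9]
grip_width: 0.01
```

```bash
python3 -c "
from h import *
where()
"
```

```text
stage xyz [ 0.1 -3.9 62.4] F stage [-3.1  3.5  3.9] grip 10.0 m [0.79 0.37 0.04]
```

Request:
apply_moves(
  series=[
    [0.02,-0.02,0,0,0,0,0],
    [0.04,-0.03,0,0,0,0,0],
    [0.04,-0.03,0,0,0,0,0],
  ],
)

```text
time: 10.97
position: [0.5392, 0.1658, 0.0623]
tool_rot: [0.761, 0.649, 0.001, 0.0]
ft_force: [-1.9, 4.6, 3.0]
grip_width: 0.0097
```

```bash
python3 -c "
from h import *
where()
"
```

```text
stage xyz [ 0.1 -3.8 62.3] F stage [-2.6  4.3  3. ] grip 9.7 m [0.59 0.27 0.09]
```

Request:
apply_moves(
  series=[
    [0.02,-0.02,0,0,0,0,0],
    [0.04,-0.02,0,0,0,0,0],
    [0.04,-0.02,0,0,0,0,0],
  ],
)

```text
time: 11.22
position: [0.5392, 0.1659, 0.0623]
tool_rot: [0.76, 0.649, 0.001, 0.001]
ft_force: [-1.6, 0.6, 5.3]
grip_width: 0.0098
```

```bash
python3 -c "
from h import *
where()
"
```

```text
stage xyz [ 0.1 -3.8 62.3] F stage [-1.7  0.3  5.3] grip 9.8 m [0.18 0.14 0.08]
```

Now the tool's y force is about zero and the slide bears on the edge. Opening slightly.

Request:
apply_moves(
  series=[
    [0,0,0,0,0,0,0.2],
    [0,0,0,0,0,0,0.25],
    [0,0,0,0,0,0,0.3],
    [0,0,0,0,0,0,0.35],
    [0,0,0,0,0,0,0.35],
  ],
)

```text
time: 11.63
position: [0.5384, 0.166, 0.0617]
tool_rot: [0.76, 0.649, -0.0, -0.0]
ft_force: [0.3, 0.3, -0.2]
grip_width: 0.0281
```

Request:
apply_moves(
  series=[
    [0,0,-0.5,0,0,0,0.35],
    [0,0,-2,0,0,0,0.35],
    [0,0,-5,0,0,0,0.35],
    [0,0,-8,0,0,0,0.35],
    [0,0,-11,0,0,0,0.35],
  ],
)

```text
time: 12.05
position: [0.538, 0.1661, 0.1731]
tool_rot: [0.76, 0.649, -0.0, -0.0]
ft_force: [0.3, 0.6, -0.7]
grip_width: 0.0303
```

Request:
apply_moves(
  series=[
    [-3,0,-2,0,0,0,0.35],
    [-6.5,0,-3,0,0,0,0.35],
    [-10,0,-4,0,0,0,0.35],
    [-14,0,-4,0,0,0,0.35],
    [-18,0,-4,0,0,0,0.35],
  ],
)

```text
time: 12.47
position: [0.5102, -0.0129, 0.2133]
tool_rot: [0.76, 0.65, 0.001, 0.001]
ft_force: [0.8, -1.2, -0.6]
grip_width: 0.0304
```

```bash
python3 - <<'E'
from h import *
where()
im,H=img('top');h,s,v=cv2.split(H)
cv2.imwrite('pics/t3.png',cv2.resize(im[225:385,140:270,::-1],None,fx=3.5,fy=3.5,interpolation=cv2.INTER_CUBIC))
s2=robot.camera('scene');cv2.imwrite('pics/s8.png',s2[...,::-1])
a=cv2.imread('pics/t3.png');b=cv2.resize(s2[120:210,330:460,::-1],(455*2//2+80,560),interpolation=cv2.INTER_CUBIC)
b=cv2.resize(s2[130:215,330:410,::-1],None,fx=4,fy=4,interpolation=cv2.INTER_CUBIC)
c=np.zeros((560,455+b.shape[1],3),np.uint8);c[:,:455]=a;c[:b.shape[0],455:]=b;cv2.imwrite('pics/c2.png',c)
m=blob((h>98)&(h<130)&(s>60),(210,305),200);print(m.sum(),rect('top',m,.038))
V,U=np.nonzero(m);Q=ray('top',np.c_[U,V],.038)-O;print(np.percentile(Q@ex*1e3,[0,100]),np.percentile(Q@ey*1e3,[0,100]))
e=blob((v>100)&(s<50),(226,307),50);print('edge',e.sum(),rect('top',e,.036))
E
```

```text
stage xyz [  -0.6 -184.9  213.3] F stage [ 1.  -1.  -0.6] grip 30.4 m [-0.06 -0.07 -0.02]
7869 (array([573.9, -45. ]), array([368.6, 145.3]), 73.24)
[-28.00222566 125.13853227] [-388.14524724  -21.53799159]
edge 79 (array([502.3, 141.6]), array([ 8.3, 31.7]), 81.34)
```

View pics/c2.png

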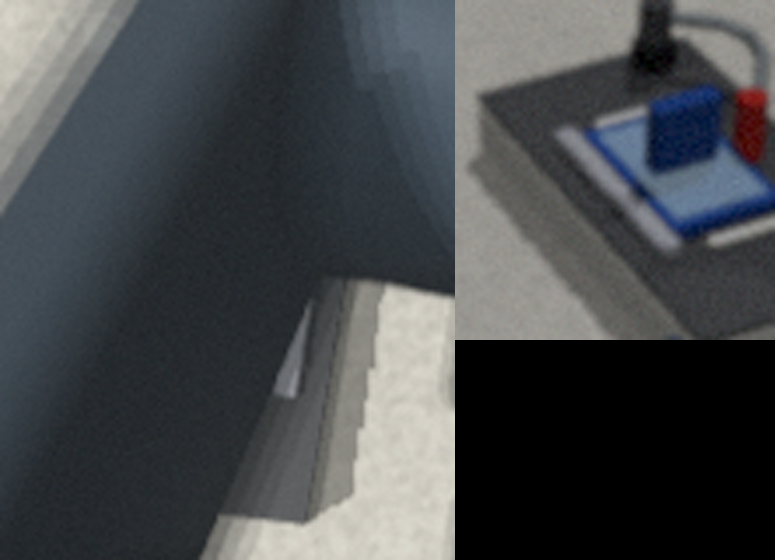

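The slide lies flush against the strip between the lips, with the roller on its far side. I'll move the arm clear for a top-view measurement.

Request:
apply_moves(
  series=[
    [-4,0,0,0,0,0,0.35],
    [-8,0,0,0,0,0,0.35],
    [-12,0,0,0,0,0,0.35],
    [-16,0,0,0,0,0,0.35],
    [-20,0,0,0,0,0,0.35],
  ],
)

```text
time: 12.98
position: [0.4786, -0.2101, 0.2123]
tool_rot: [0.76, 0.65, 0.0, 0.0]
ft_force: [0.6, 0.6, -0.2]
grip_width: 0.0309
```

Request:
apply_moves(
  series=[
    [-4,0,0,0,0,0,0.35],
    [-8,0,0,0,0,0,0.35],
    [-12,0,0,0,0,0,0.35],
    [-12,0,0,0,0,0,0.35],
    [-12,0,0,0,0,0,0.35],
  ],
)

```text
time: 13.4
position: [0.46, -0.3295, 0.2119]
tool_rot: [0.762, 0.648, 0.0, 0.0]
ft_force: [0.3, 0.8, 0.6]
grip_width: 0.0308
```

```bash
python3 - <<'E'
from h import *
where()
im,H=img('top');h,s,v=cv2.split(H)
cv2.imwrite('pics/t4.png',cv2.resize(im[100:385,140:440,::-1],None,fx=2,fy=2,interpolation=cv2.INTER_CUBIC))
m=blob((h>98)&(h<130)&(s>60),(210,305),200);print('slide',m.sum(),rect('top',m,.038))
V,U=np.nonzero(m);Q=ray('top',np.c_[U,V],.038)-O;print(np.percentile(Q@ex*1e3,[0,100]),np.percentile(Q@ey*1e3,[0,100]))
e=blob((v>100)&(s<50),(226,307),50);print('edge',e.sum(),rect('top',e,.036))
r=blob(((h<8)|(h>172))&(s>150),(190,302),10);q=ray('top',np.argwhere(r).mean(0)[::-1],.0575)[0]-O;print('roller',q@ex*1e3,q@ey*1e3)
E
```

```text
stage xyz [  -0.6 -505.4  211.9] F stage [0.2 0.9 0.6] grip 30.8 m [ 0.04 -0.07 -0.04]
slide 1744 (array([539. , 168.1]), array([54.8, 81.4]), 81.18)
[-41.08503977  40.2506987 ] [-29.05634787  25.86914511]
edge 280 (array([534.2, 136.7]), array([ 8.5, 94.4]), 80.34)
roller -0.04243050706569533 32.88776498683928
```

View pics/t4.png

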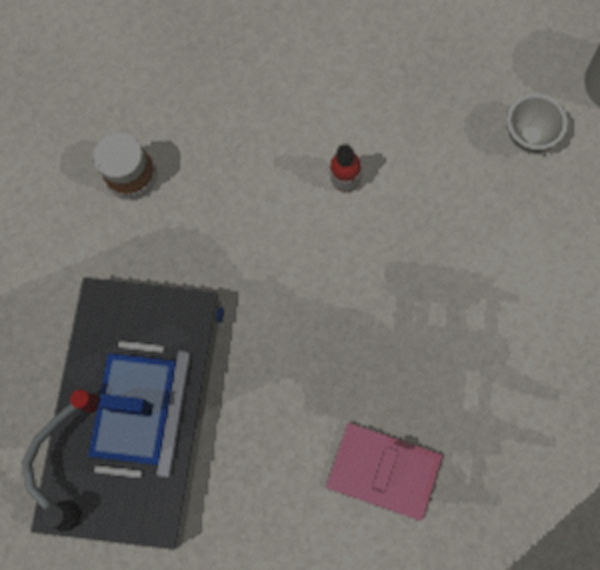

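Top view: slide flush to the strip, centred between lips, roller bearing on it, bystanders in place. Handing in.

```bash
python3 -c "
from rig import robot
print(robot.hand_in())"
```

```text
the job is handed in; nothing more can be done
None
```

The blue slide is loaded flat on the stage bed, against the fixed edge and held by the sprung arm alone. I handed the job in at about 13.5 s.

**How it went:** I gripped the slide by its tab and pushed the roller back with its long side, about 6 N at the wrist. I lowered it onto the bed and let it back in small steps until it stopped on the edge. Before opening the gripper, I eased off until the sideways force on the tool was near zero.

**Last checks (top camera):**
- **Flush:** the slide lies within about 0.2° of the stage axis. Its side is at y ≈ -29.1 mm and the strip's face at about -28.8 mm, so they meet within camera error.
- **Centred:** it sits about 0.4 mm off the middle between the lips.
- **Held by the arm:** the roller is at y ≈ 33 mm, bearing on the slide.
- **Bystanders:** the bottle, jar and dish look untouched; I judged this by eye and did not measure them again.

**What disagreed or was not ideal:**
- **Edge position:** by touch, the edge face came out at about -30.8 mm, roughly 2 mm from the camera reading. That is within the calibration error.
- **Force on the edge:** for about 1 s I pushed with up to about 4 N on top of the spring. That puts an estimated 8 to 9 N on the edge, close to the 10 N limit; I could not measure that force directly.

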